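# Turn the rectangular inkstone over in the folding cradle

## Task

In the calligraphy studio, lay the rectangular inkstone, well side up, in the open folding tray of the wooden turnover cradle with its long side along the hinge, and let go of it. Then swing the tray by its handle bar all the way over until it is shut on the fixed nest, so that the inkstone ends lying upside down in the nest; leave the cradle closed.

Things in the scene. Friction and masses are not known exactly. Their poses are not given: they have to be found in the camera images.
- inkstone: Rectangular dark inkstone, loose on the table, 95 (its x) x 55 (y) x 22 mm (z), 0.3 kg, a rectangular well 10 mm deep in its top; either end may go either way in the cradle. Origin: centre of its underside; z points out of the well side, up at the start. The round inkstone, 86 mm across, is not wanted.
- cradle: Wooden turnover cradle, fixed. Origin: on the table under the middle of the hinge line, which runs along x, 32 mm up. On the -y side the fixed nest: floor 20 mm, wall tops 32 mm above the table, room 113 (x) by 75 mm (y) centred at y = -61.5 mm. On the +y side the folding tray. The 8 mm walls across y of both have 44 mm wide gaps for fingers in the middle, with free space between nest and tray.
- tray (a joint): Tray angle, rad: 0 open flat (start), 1.57 upright, 3.14 shut on the nest. Stiff hinge (0.5 N m): stays where left. Tray 0.35 kg; its open pocket has its floor 14 mm, wall tops 32 mm above the table, room 107 (cradle x) by 67 mm (y) centred at cradle y = +61.5 mm, a 50 mm wide floor window. The stone lies loose in it and tips over into the nest by itself once the tray is well past upright.
- handle (a point): Middle of the tray's handle: round wooden bar 12 mm thick, parallel to the hinge, 150 mm from it, 32 mm above the table when open or shut; 96 mm free between its arms, 41 mm finger gap to the tray. Gripped from above, a finger either side, it turns in the grip as the tray swings. Axes turn with the tray: x along the hinge, y away from it, z out of the pocket.
Mind the look-alikes: they are no part of the job. What is shaped like the inkstone but red or turquoise is not meant.

How it is judged:
On the way:
1. the inkstone lies well side up on the floor of the open tray's pocket, let go (value of joint tray below 0.15 rad and angle between inkstone's own z axis and vertical below 0.12 rad and x of inkstone in the frame of handle between -0.016 and 0.016 m and y of inkstone in the frame of handle between -0.1045 and -0.0725 m and z of inkstone in the frame of handle below -0.013 m and contact force between the fingers and inkstone below 0.1 N), for 0.2 s.
At the end, for the whole second after the job is handed in: The tray is shut (joint above 2.98 rad) and the inkstone lies at rest upside down (within 10 degrees) on the floor of the nest: its centre within 20 mm of the nest's centre along both cradle axes, its now upper underside less than 48 mm above the table (42 mm when flat) (value of joint tray above 2.98 rad and angle between inkstone's own z axis and vertical above 2.97 rad and x of inkstone in the frame of cradle between -0.02 and 0.02 m and y of inkstone in the frame of cradle between -0.0815 and -0.0415 m and z of inkstone in the frame of cradle below 0.048 m and linear speed of inkstone below 0.02 m/s); the robot touches nothing.
It also fails if it takes over 64 s, if anything falls off the work surface, if the arm or the gripper's body presses on something with over 40 N, if the wrist force passes 120 N, or if a joint passes its speed limit or range.

## Robot

A 7-joint arm with a two-finger parallel gripper is mounted at the origin on the work surface. World frame = base frame: x ahead of the robot, y to its left, z up, the work surface at z = 0. Lengths are in m, angles in rad, forces in N, time in s.
With the tool pointing down it reaches from about 0.4 to 0.85 m from the base axis. Payload 10.4 kg.
Tool frame: the origin (TCP) lies on the centre line of the jaws, within the pads' length; the fingertips stand 14 mm ahead of it and the grasp point (between the pads) lies 5 mm behind it (manip.tip_reach is the distance from the TCP to the fingertips, in m); z points along the fingers, y is the line along which they close (so a half turn about z gives the same grasp; the last joint's range is limited). The gripper opens to 85 mm and grips with 20 to 120 N. Pads are 22 mm wide; open, the fingers measure 114 mm over their backs; the gripper's body (76 mm by 85 mm) begins 54 mm behind the grasp point. The pads swing forward as they close: fully open they stand 13 mm farther back than shut.
Start: joints at [1.119, 0.332, -0.065, 1.46, 0.022, 1.35, -0.088], TCP at [0.26, -0.568, 0.245] pointing down, gripper open.
Joint ranges: [-2.6, 2.6], [-0.5, 2.12], [-1.47, 1.34], [0.16, 2.42], [-1.27, 4.41], [0.06, 2.06], [-2.6, 2.6]. Speed limits (rad/s): [2.22, 2.22, 2.79, 2.79, 3.14, 3.14, 3.14].

## Interface

Orientations are given as a unit quaternion [x, y, z, w].
In Python, from workcell import manip gives the robot as it stands.
- The arm moves only by the shell command python3 -m pendant 'ROWS' [FORCE]. ROWS is JSON, a list of rows, each a list of 7 numbers: the shift along the tool's x, y, z in units of 50 mm (1.0 is 50 mm), then the turn, a rotation vector about the tool's x, y, z in units of 8 degrees (1.0 is 8 degrees), then the opening, from -1 (shut) to 1 (fully open), so that 0 is half open. In form: [[dx, dy, dz, ax, ay, az, jaw], ...]. A call has exactly 10 rows; each row is the pose to reach, as a shift and turn from the pose commanded when the call began, along the tool's axes at that moment; what a row does not reach only later rows make up. A row lasts 1/8 s, in which the tool goes at most 62.5 mm and 10.7 degrees, less where a joint would pass 70% of its speed; a pose out of reach is approached as far as the arm can. A call with a gripper value outside its range is refused whole. The fingers move at their own pace and stop on an object; FORCE is the grip in N (left out, the last holds). Time passes only in rows, so rows that repeat a pose let the fingers close, or fill a call up. It gives the time, the measured TCP pose, the force, the opening and the grip force at its end, in the units of the state.
- manip.get_obs(): the state, without advancing time (a new reading comes with each control period).
- manip.camera(name): name is "scene" or "top" or "wrist"; returns (picture, depth): 384x512x3 uint8, red, green, blue; 384x512 float32, m along the optical axis (not along the pixel's ray), 0 where there is no reading.
- manip.get_calibration(name): a dict with "fx", "fy", "cx", "cy" (pixels), "D" ([k1, k2, p1, p2, k3] as OpenCV has them; the pictures are not rectified), "xyz" and "orientation" of the camera in the world. Camera axes: x right, y up, looking along -z (the intrinsics and any distortion apply to the point x, -y, -z); pixel columns grow to the right and rows downward; lengths in m; the calibration is good to about 2 mm. A picture is of the moment at which its call begins: read the wrist's pose just before it. get_calibration takes no time and is no camera call; for the wrist camera it gives the pose at the moment of the call.
- manip.hand_in(): hands the job in; it is judged then, once.
Trained networks look in the newest picture that a camera, given by its name, has taken for a name from the list of things; names that differ only in an ending like _2 or _b are one class to them, and where a whole thing is asked for, a point or a joint stands for the part that bears it (a point fixed in the world has none). Each returns a list of dicts, best first, with "p" (0 to 1); they miss things now and then, are a little off and sometimes report something else, mostly with a low value. They report only what shows in the picture. A call takes as long as a camera call. They do not tell look-alikes from the thing itself.
- manip.find_in(thing, camera): "box" ([left, top, right, bottom] in pixels, round what is visible of it).
- manip.trace(thing, camera): "pixels" (384x512 bool, what is visible of it) and "box" ([left, top, right, bottom] in pixels, round what is visible of it).
- manip.tip_of(thing, camera): "pixel" ([column, row] in pixels: a listed point, or the origin of a listed thing).
The state is a dict: "clock": time; "joint_pos": joint angles; "joint_velocities": joint speeds; "tau": joint torques, N m; "position": TCP position; "ee_rot": TCP orientation; "ft_force": force on the tool from outside, world axes, zero at the start; "torque": the same for the moment, N m; "grip_width": opening from 0.0 (shut) to 1.0 (fully open); "grasp_force": force on a finger pad.
Only numpy, scipy, OpenCV 4.12 (cv2) and the standard library are available. Lean on these libraries where they do the work, as an engineer would, in place of code of your own. Each camera call takes 0.05 s, during which the arm holds its last target. There are 200 camera calls.

## Working session

There is one attempt and no reset: what is moved stays moved. The work goes in short steps, Python scripts to look and compute and a shell command to move; the robot and the scene stay as the last step left them, time stands still between calls to the robot, and variables do not carry over. Pictures are saved under pics/ and viewed, at most 10 in all, crops included, and the job is handed in when it is done.

```bash
mkdir -p pics; ls
cat > h.py <<'E'
import numpy as np, cv2
from scipy.spatial.transform import Rotation as R
from workcell import manip
def pts(cal,depth,uv):
    uv=np.asarray(uv,float).reshape(-1,2)
    K=np.array([[cal['fx'],0,cal['cx']],[0,cal['fy'],cal['cy']],[0,0,1]])
    n=cv2.undistortPoints(uv.reshape(-1,1,2),K,np.array(cal['D'],float)).reshape(-1,2)
    d=depth if np.ndim(depth)==1 else depth[uv[:,1].astype(int),uv[:,0].astype(int)]
    p=np.c_[n[:,0]*d,-n[:,1]*d,-d]
    return R.from_quat(cal['orientation']).apply(p)+np.array(cal['xyz'])
def ray(cal,uv,z):
    a=pts(cal,np.array([1.0]),uv)[0]; o=np.array(cal['xyz']); 
    return o+(a-o)*(z-o[2])/(a[2]-o[2])
E
python3 - <<'E'
from h import *
for c in ['top','scene']:
    cal=manip.get_calibration(c); im,d=manip.camera(c)
    cv2.imwrite(f'pics/{c}1.png',im[...,::-1])
    print(c,cal['xyz'])
    for t in ['inkstone','cradle','tray']:
        for r in manip.trace(t,c)[:3]:
            v,u=np.nonzero(r['pixels']); P=pts(cal,d,np.c_[u,v]); P=P[d[v,u]>0]
            rc=cv2.minAreaRect(P[:,:2].astype(np.float32)*1000)
            print(t,round(r['p'],2),np.round(r['box']),np.round(np.median(P,0),3),np.round(rc[0]),np.round(rc[1]),round(rc[2],1),'z',np.round(np.percentile(P[:,2],[5,95]),3),im[r['pixels']].mean(0).round())
    for t in ['handle','inkstone','cradle']:
        for r in manip.tip_of(t,c)[:3]: print(t,'tip',round(r['p'],2),np.round(r['pixel']),ray(cal,r['pixel'],.032 if t=='handle' else 0).round(3))
print({k:np.round(v,3) for k,v in manip.get_obs().items()})
E
```

```text
pics
top [0.26712021 0.07285172 1.15366231]
inkstone 0.85 [184. 198. 223. 237.] [0.4   0.146 0.018] [400. 147.] [96. 57.] 55.1 z [0.01  0.025] [ 23. 145. 143.]
inkstone 0.69 [123. 155. 151. 197.] [0.499 0.319 0.018] [500. 321.] [95. 59.] 21.5 z [0.01  0.025] [85. 52. 54.]
inkstone 0.56 [ 73. 208. 118. 243.] [0.374 0.421 0.018] [375. 422.] [ 57. 103.] 27.0 z [0.009 0.025] [161.  24.  22.]
cradle 0.77 [201. 125. 301. 180.] [0.567 0.01  0.019] [568.  26.] [131. 262.] 1.1 z [0.005 0.036] [202. 132.  69.]
tray 0.97 [199. 128. 257. 178.] [0.57  0.074 0.018] [571.  83.] [150. 135.] 89.2 z [0.007 0.038] [198. 128.  67.]
handle tip 0.65 [202. 149.] [0.569 0.15  0.032]
inkstone tip 0.78 [203. 215.] [0.4   0.149 0.   ]
inkstone tip 0.77 [139. 175.] [0.505 0.318 0.   ]
inkstone tip 0.56 [ 96. 226.] [0.374 0.422 0.   ]
cradle tip 0.76 [257. 153.] [0.565 0.007 0.   ]
cradle tip 0.64 [140. 174.] [0.508 0.315 0.   ]
scene [0.92292297 0.72393214 0.83503454]
inkstone 0.92 [346. 253. 391. 288.] [0.381 0.422 0.016] [370. 418.] [77. 97.] 28.1 z [0.003 0.024] [162.  20.  13.]
inkstone 0.9 [288. 196. 308. 
[... 593 characters left out ...]
nkstone tip 0.95 [302. 266.] [0.504 0.315 0.   ]
inkstone tip 0.6 [294. 210.] [ 0.405  0.147 -0.   ]
cradle tip 0.63 [222. 200.] [ 0.568 -0.001  0.   ]
{'clock': np.float64(0.7), 'joint_pos': array([ 1.119,  0.332, -0.065,  1.46 ,  0.022,  1.35 , -0.089]), 'joint_velocities': array([ 0.001,  0.   ,  0.001, -0.001, -0.001, -0.001, -0.001]), 'tau': array([-0.0000e+00, -6.2509e+01,  4.9000e-02, -3.9178e+01,  1.6000e-02,
        2.0000e-03,  0.0000e+00]), 'position': array([ 0.26 , -0.568,  0.245]), 'ee_rot': array([0.977, 0.213, 0.   , 0.   ]), 'ft_force': array([ 0.548, -0.664,  0.428]), 'torque': array([-0.012,  0.014,  0.029]), 'grasp_force': np.float64(0.0), 'grip_width': np.float64(1.002)}
```

View pics/top1.png

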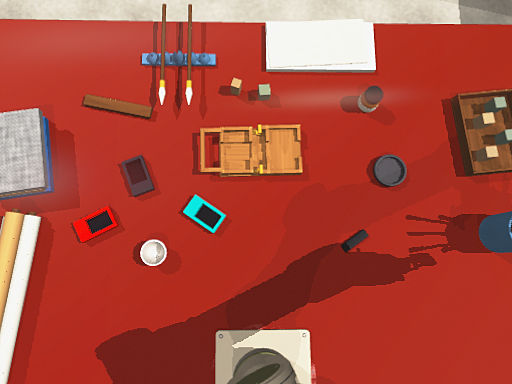

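View pics/scene1.png

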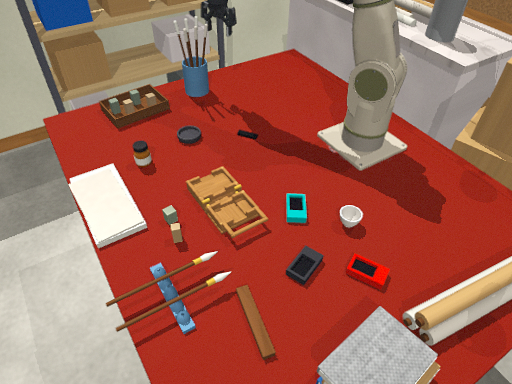

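The top view shows the dark rectangular inkstone at about (138,175), the red one at (95,224) and the turquoise one at (204,214). The cradle's hinge is at (257,150), with the tray and handle bar on its left (+y) at (203,150). The scene view agrees. That puts the target stone near (0.502, 0.321) with its long axis at about 21°.

```bash
cat >> h.py <<'E'
def to(p,yaw,p0=None,y0=None):
    """shift/turn units from current pose to (p,yaw deg), tool down"""
    o=manip.get_obs(); q=R.from_quat(o['ee_rot'])
    if p0 is None: p0=o['position']
    if y0 is not None: q=R.from_euler('z',y0,degrees=True)*R.from_quat([1,0,0,0])
    t=R.from_euler('z',yaw,degrees=True)*R.from_quat([1,0,0,0])
    s=q.inv().apply(np.array(p)-p0)/.05; a=np.degrees((q.inv()*t).as_rotvec())/8
    print('shift',s.round(3),'turn',a.round(3)); return s,a
E
python3 - <<'E'
from h import *
to([.47,-.1,.25],21.5)
E
```

```text
shift [ 7.717 -6.773 -0.093] turn [ 0.001 -0.     0.384]
```

```bash
python3 -m pendant '[[7.72,-6.77,-0.1,0,0,0.38,1],[7.72,-6.77,-0.1,0,0,0.38,1],[7.72,-6.77,-0.1,0,0,0.38,1],[7.72,-6.77,-0.1,0,0,0.38,1],[7.72,-6.77,-0.1,0,0,0.38,1],[7.72,-6.77,-0.1,0,0,0.38,1],[7.72,-6.77,-0.1,0,0,0.38,1],[7.72,-6.77,-0.1,0,0,0.38,1],[7.72,-6.77,-0.1,0,0,0.38,1],[7.72,-6.77,-0.1,0,0,0.38,1]]' 40
python3 - <<'E'
from h import *
to([.502,.321,.20],21.5)
E
```

```text
clock: 1.95
position: [0.4703, -0.0999, 0.2503]
ee_rot: [0.982, 0.187, -0.0, 0.0]
ft_force: [-0.7, -0.2, -0.7]
grip_width: 1.0
grasp_force: 0.0
shift [ 3.69  -7.593  1.004] turn [0.002 0.001 0.014]
```

```bash
python3 -m pendant '[[3.69,-7.59,1,0,0,0,1],[3.69,-7.59,1,0,0,0,1],[3.69,-7.59,1,0,0,0,1],[3.69,-7.59,1,0,0,0,1],[3.69,-7.59,1,0,0,0,1],[3.69,-7.59,1,0,0,0,1],[3.69,-7.59,1,0,0,0,1],[3.69,-7.59,1,0,0,0,1],[3.69,-7.59,1,0,0,0,1],[3.69,-7.59,1,0,0,0,1]]'
cat > look.py <<'E'
from h import *
import sys
def stone(tag):
    cal=manip.get_calibration('wrist'); im,d=manip.camera('wrist'); cv2.imwrite(f'pics/{tag}.png',im[...,::-1])
    for r in manip.trace('inkstone','wrist')[:2]:
        v,u=np.nonzero(r['pixels']); P=pts(cal,d,np.c_[u,v]); P=P[(d[v,u]>0)]
        T=P[P[:,2]>np.percentile(P[:,2],95)-.006]
        rc=cv2.minAreaRect(T[:,:2].astype(np.float32)*1000)
        print(round(r['p'],2),np.round(r['box']),'rect',np.round(rc[0],1),np.round(rc[1],1),round(rc[2],1),'z',np.round(np.percentile(P[:,2],[2,50,98]),3),im[r['pixels']].mean(0).round())
    return cal,im,d
if __name__=='__main__': stone(sys.argv[1]); print(manip.get_obs()['position'].round(4))
E
python3 look.py w1
```

```text
clock: 3.2
position: [0.5038, 0.3182, 0.2004]
ee_rot: [0.983, 0.185, 0.0, 0.001]
ft_force: [0.3, 0.6, -0.3]
grip_width: 1.0
grasp_force: 0.0
0.88 [ 95. 212. 184. 269.] rect [403.9 393.9] [ 83.2 178. ] 46.1 z [0.002 0.018 0.023] [185.  40.  29.]
0.74 [228. 129. 282. 218.] rect [502.2 319.4] [95.8 55.1] 21.4 z [0.011 0.02  0.023] [85. 83. 89.]
[0.5034 0.319  0.2006]
```

View pics/w1.png

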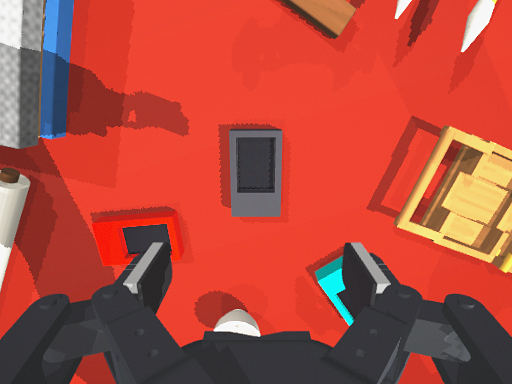

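Seen from close by, the dark stone is at about (256,173), well side up, and measures 95.8 x 55.1 mm. Its centre is (0.502, 0.3195) with yaw 21.4°. I'll descend and grip it across the short side.

Run:
```python
from h import *
print(manip.tip_reach); to([.502,.3195,.0175],21.4)
```

```text
0.014
shift [-0.024 -0.024  3.661] turn [ 0.008 -0.004 -0.001]
```

```bash
python3 -m pendant '[[-0.02,-0.02,0.9,0,0,0,1],[-0.02,-0.02,1.8,0,0,0,1],[-0.02,-0.02,2.6,0,0,0,1],[-0.02,-0.02,3.2,0,0,0,1],[-0.02,-0.02,3.5,0,0,0,1],[-0.02,-0.02,3.66,0,0,0,1],[-0.02,-0.02,3.66,0,0,0,1],[-0.02,-0.02,3.66,0,0,0,0],[-0.02,-0.02,3.66,0,0,0,-0.5],[-0.02,-0.02,3.66,0,0,0,-0.5]]' 40; python3 -m pendant '[[0,0,0,0,0,0,-0.5],[0,0,0,0,0,0,-0.5],[0,0,-0.4,0,0,0,-0.5],[0,0,-0.8,0,0,0,-0.5],[0,0,-1.4,0,0,0,-0.5],[0,0,-2,0,0,0,-0.5],[0,0,-2.6,0,0,0,-0.5],[0,0,-3,0,0,0,-0.5],[0,0,-3,0,0,0,-0.5],[0,0,-3,0,0,0,-0.5]]'
python3 - <<'E'
from h import *
im,d=manip.camera('wrist'); cal=manip.get_calibration('wrist'); o=manip.get_obs()
for r in manip.trace('inkstone','wrist')[:3]:
    v,u=np.nonzero(r['pixels']); P=pts(cal,d,np.c_[u,v])
    L=(R.from_quat(o['ee_rot']).inv()).apply(P-o['position'])
    print(round(r['p'],2),np.round(r['box']),np.percentile(L,[1,50,99],axis=0).round(3).tolist())
to([.562,.068,.20],0)
E
```

```text
clock: 4.55
position: [0.502, 0.3213, 0.0184]
ee_rot: [0.982, 0.187, 0.001, 0.0]
ft_force: [-1.1, -2.0, 5.8]
grip_width: 0.635
grasp_force: 42.6
clock: 5.8
position: [0.5009, 0.3207, 0.1663]
ee_rot: [0.982, 0.187, -0.001, 0.0]
ft_force: [0.1, -0.1, -2.7]
grip_width: 0.634
grasp_force: 44.4
0.76 [197. 156. 317. 336.] [[-0.04, -0.028, -0.005], [0.009, -0.001, 0.001], [0.047, 0.026, 0.015]]
0.69 [ 79. 220. 176. 282.] [[-0.107, -0.186, 0.143], [-0.073, -0.14, 0.149], [-0.047, -0.091, 0.166]]
0.62 [356. 264. 379. 353.] [[-0.206, 0.039, -0.036], [-0.112, 0.126, 0.147], [0.012, 0.145, 0.167]]
shift [-0.717  5.152 -0.677] turn [0.005 0.014 2.691]
```

```bash
python3 - <<'E'
from h import *
to([.465,.068,.25],0)
E
python3 -m pendant '[[-2.33,4.8,-1.68,0,0,0,-0.5],[-2.33,4.8,-1.68,0,0,1,-0.5],[-2.33,4.8,-1.68,0,0,2,-0.5],[-2.33,4.8,-1.68,0,0,2.69,-0.5],[-2.33,4.8,-1.68,0,0,2.69,-0.5],[-2.33,4.8,-1.68,0,0,2.69,-0.5],[-2.33,4.8,-1.68,0,0,2.69,-0.5],[-2.33,4.8,-1.68,0,0,2.69,-0.5],[-2.33,4.8,-1.68,0,0,2.69,-0.5],[-2.33,4.8,-1.68,0,0,2.69,-0.5]]'
cat > tray.py <<'E'
from h import *
cal=manip.get_calibration('wrist'); im,d=manip.camera('wrist'); o=manip.get_obs()
cv2.imwrite('pics/w2.png',im[...,::-1])
v,u=np.nonzero(d>0); P=pts(cal,d,np.c_[u,v])
m=(abs(P[:,2]-.032)<.007)&(P[:,0]>.46)&(P[:,0]<.68)&(P[:,1]>-.16)&(P[:,1]<.18)
Q=P[m]; rc=cv2.minAreaRect(Q[:,:2].astype(np.float32)*1000)
print('tops rect',np.round(rc[0],1),np.round(rc[1],1),round(rc[2],2),len(Q),np.percentile(Q,[1,99],axis=0).round(4).tolist(), 'zmed',np.median(Q[:,2]))
# ortho map
H=np.zeros((360,240),np.float32)
i=((.18-P[:,1])*1000).astype(int); j=((P[:,0]-.45)*1000).astype(int)
k=(i>=0)&(i<360)&(j>=0)&(j<240)&(P[:,2]<.06)
C=np.zeros((360,240,3),np.uint8); C[i[k],j[k]]=im[v[k],u[k]][:,::-1]
np.add.at(H,(i[k],j[k]),0); H[i[k],j[k]]=P[k,2]
cv2.imwrite('pics/ortho.png',np.hstack([cv2.resize(C,None,fx=1.6,fy=1.6),cv2.cvtColor(cv2.resize(np.clip(H*6000,0,255).astype(np.uint8),None,fx=1.6,fy=1.6),cv2.COLOR_GRAY2BGR)]))
for t in ['handle','cradle']:
  for r in manip.tip_of(t,'wrist')[:2]: print(t,round(r['p'],2),np.round(r['pixel']),ray(cal,r['pixel'],.032 if t=='handle' else 0.0).round(4))
for t in ['tray','cradle']:
  for r in manip.trace(t,'wrist')[:1]:
    vv,uu=np.nonzero(r['pixels']&(d>0)); A=pts(cal,d,np.c_[uu,vv]); A=A[(A[:,2]<.045)]
    rc=cv2.minAreaRect(A[:,:2].astype(np.float32)*1000); print(t,r['p'],np.round(rc[0],1),np.round(rc[1],1),round(rc[2],2))
print(o['position'].round(4))
E
python3 tray.py
```

```text
shift [-2.524  4.44  -1.674] turn [0.005 0.014 2.691]
clock: 7.15
position: [0.4809, 0.0556, 0.2511]
ee_rot: [1.0, 0.0, -0.0, -0.0]
ft_force: [1.2, 0.2, -2.8]
grip_width: 0.635
grasp_force: 44.6
tops rect [569.1  26.4] [130.3 264.1] 0.93 6995 [[0.5065, -0.1039, 0.0259], [0.6342, 0.1563, 0.0384]] zmed 0.03214926642777244
handle 0.66 [174.  89.] [0.5697 0.1492 0.032 ]
cradle 0.86 [305.  88.] [ 0.5725 -0.0031  0.    ]
tray 0.94 [567.8  87.6] [136.5 164.7] 1.55
cradle 0.9 [568.2  24.2] [291.9 137.4] 89.4
[0.4809 0.0555 0.2512]
```

View pics/w2.png

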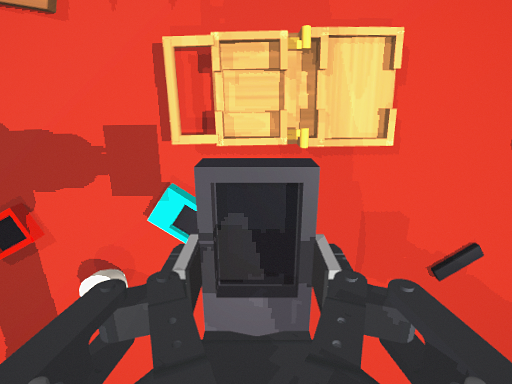

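View pics/ortho.png

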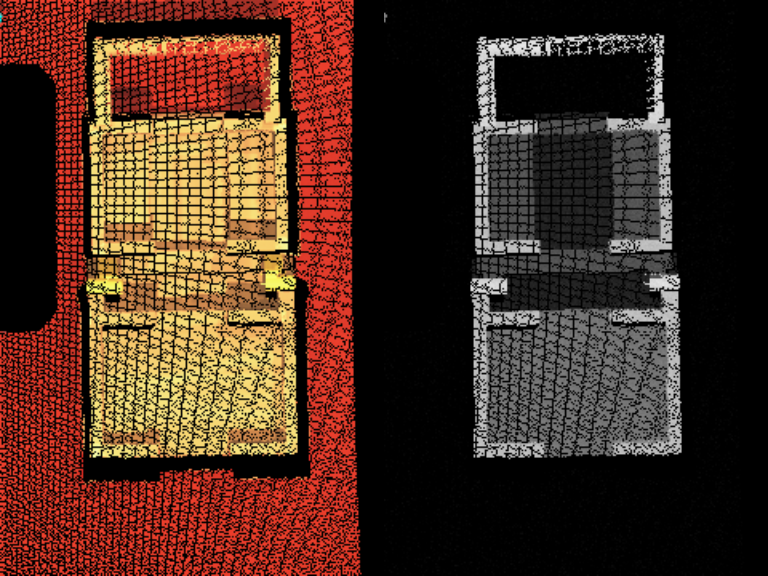

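The wrist and overhead-map views show the cradle square to the world to within about 1°. The pocket window is at about (250,85) and the handle bar at (174,89) in the wrist picture. The stone is held straight and well up. Fitting the measured edges puts the hinge origin at (0.5695, 0.002) with yaw 1°, which gives a pocket centre of (0.5684, 0.0635) and a handle of (0.567, 0.152).

```bash
python3 -m pendant '[[0.9,-0.08,0.5,0,0,-0.12,-0.5],[1.75,-0.16,1,0,0,-0.12,-0.5],[1.75,-0.16,2,0,0,-0.12,-0.5],[1.75,-0.16,3,0,0,-0.12,-0.5],[1.75,-0.16,3.22,0,0,-0.12,-0.5],[1.75,-0.16,3.22,0,0,-0.12,-0.5],[1.75,-0.16,3.22,0,0,-0.12,-0.5],[1.75,-0.16,3.22,0,0,-0.12,-0.5],[1.75,-0.16,3.22,0,0,-0.12,-0.5],[1.75,-0.16,3.22,0,0,-0.12,-0.5]]'
python3 - <<'E'
from h import *
to([.5684,.0635,.034],1)
o=manip.get_obs()
for c in ['wrist']:
    im,d=manip.camera(c); cal=manip.get_calibration(c); cv2.imwrite('pics/w3.png',im[...,::-1])
    for r in manip.trace('inkstone',c)[:1]:
        v,u=np.nonzero(r['pixels']); P=pts(cal,d,np.c_[u,v]); T=P[P[:,2]>np.percentile(P[:,2],90)-.004]
        print(np.round(r['box']),np.percentile(P,[1,50,99],axis=0).round(4).tolist(),cv2.minAreaRect(T[:,:2].astype(np.float32)*1000))
E
```

```text
clock: 8.65
position: [0.5686, 0.0632, 0.0907]
ee_rot: [1.0, 0.008, 0.0, 0.0]
ft_force: [-1.1, -0.2, -2.5]
grip_width: 0.627
grasp_force: 44.6
shift [-0.005 -0.007  1.133] turn [ 0.001 -0.004 -0.005]
[198. 159. 319. 338.] [[0.5281, 0.0372, 0.0772], [0.5773, 0.0642, 0.0894], [0.6158, 0.091, 0.0951]] ((583.2076416015625, 64.05397033691406), (117.95934295654297, 55.621768951416016), 0.8788538575172424)
```

View pics/w3.png

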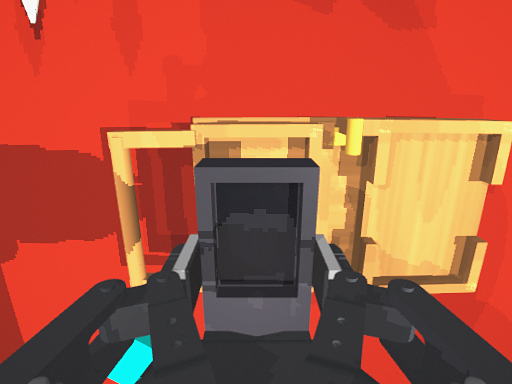

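The stone hangs centred over the pocket, with its far end at (256,160) inside the tray. I'll lower it and let go.

```bash
python3 -m pendant '[[0,0,0.3,0,0,0,-0.5],[0,0,0.6,0,0,0,-0.5],[0,0,0.8,0,0,0,-0.5],[0,0,1,0,0,0,-0.5],[0,0,1.1,0,0,0,-0.5],[0,0,1.13,0,0,0,-0.5],[0,0,1.13,0,0,0,-0.5],[0,0,1.13,0,0,0,-0.5],[0,0,1.13,0,0,0,-0.5],[0,0,1.13,0,0,0,-0.5]]'
```

```text
clock: 10.0
position: [0.5686, 0.0632, 0.034]
ee_rot: [1.0, 0.008, 0.0, 0.0]
ft_force: [-1.4, 0.2, -2.8]
grip_width: 0.632
grasp_force: 44.7
```

```bash
python3 -m pendant '[[0,0,0.03,0,0,0,-0.5],[0,0,0.03,0,0,0,0.4],[0,0,0.03,0,0,0,0.5],[0,0,0.03,0,0,0,0.55],[0,0,0,0,0,0,0.55],[0,0,-0.4,0,0,0,0.55],[0,0,-0.9,0,0,0,0.55],[0,0,-1.6,0,0,0,0.55],[0,0,-2.4,0,0,0,0.55],[0,0,-2.4,0,0,0,0.55]]'
python3 look.py w4
```

```text
clock: 11.25
position: [0.5704, 0.0638, 0.1585]
ee_rot: [1.0, 0.009, 0.003, -0.0]
ft_force: [0.3, -0.4, -0.3]
grip_width: 0.778
grasp_force: 0.0
0.96 [226. 136. 290. 242.] rect [567.8  63.9] [95.6 55. ] 1.1 z [0.025 0.034 0.037] [80. 78. 83.]
0.57 [  3. 311.  13. 342.] rect [378.9 368.4] [12.8  4.5] 30.5 z [-0.     0.007  0.021] [127.  27.  23.]
[0.5686 0.0632 0.1548]
```

The stone lies flat and free in the pocket at (0.568, 0.064), with its top at 36 mm as expected. Next, the handle.

```bash
python3 -m pendant '[[0,-0.8,0,0,0,0,0],[0,-1.77,0,0,0,0,0],[0,-1.77,0,0,0,0,0],[0,-1.77,0,0,0,0,0],[0,-1.77,0,0,0,0,0],[0,-1.77,0,0,0,0,0],[0,-1.77,0,0,0,0,0],[0,-1.77,0,0,0,0,0],[0,-1.77,0,0,0,0,0],[0,-1.77,0,0,0,0,0]]' 30
python3 - <<'E'
from h import *
cal=manip.get_calibration('wrist'); im,d=manip.camera('wrist'); cv2.imwrite('pics/w5.png',im[...,::-1])
for r in manip.tip_of('handle','wrist')[:2]: print(round(r['p'],2),np.round(r['pixel']),ray(cal,r['pixel'],.032).round(4))
v,u=np.nonzero(d>0); P=pts(cal,d,np.c_[u,v])
for x in np.arange(.525,.611,.012):
    m=(abs(P[:,0]-x)<.006)&(P[:,1]>.125)&(P[:,1]<.18)&(P[:,2]>.022)&(P[:,2]<.05)
    if m.sum()>5: print(round(x,3),m.sum(),P[m,1].min().round(4),P[m,1].max().round(4),P[m,2].max().round(4))
to([.567,.152,.032],1)
E
```

```text
clock: 12.6
position: [0.567, 0.1517, 0.1538]
ee_rot: [1.0, 0.008, 0.0, 0.0]
ft_force: [-0.3, -0.3, 0.8]
grip_width: 0.502
grasp_force: 0.0
0.84 [259. 189.] [0.5665 0.1498 0.032 ]
0.525 160 0.1283 0.1568 0.0389
0.537 161 0.1458 0.1569 0.0389
0.549 166 0.1461 0.1571 0.0395
0.561 165 0.1463 0.1572 0.039
0.573 177 0.1466 0.1582 0.0393
0.585 193 0.1469 0.1584 0.0392
0.597 194 0.1472 0.1585 0.0391
0.609 222 0.1294 0.1586 0.0391
shift [-0.    -0.006  2.436] turn [ 0.    -0.001 -0.004]
```

View pics/w5.png

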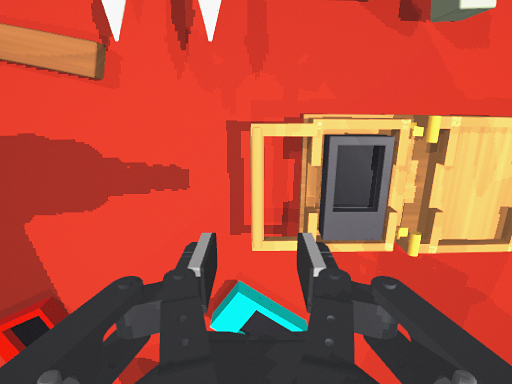

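The stone sits inside the tray at (358,185), well up. The bar is at (259,189), with its centre measured at y = 0.152 directly below the jaws. I'll descend and grip it.

```bash
python3 -m pendant '[[0,0,0.8,0,0,0,0],[0,0,1.5,0,0,0,0],[0,0,2,0,0,0,0],[0,0,2.3,0,0,0,0],[0,0,2.42,0,0,0,0],[0,0,2.42,0,0,0,-0.5],[0,0,2.42,0,0,0,-1],[0,0,2.42,0,0,0,-1],[0,0,2.42,0,0,0,-1],[0,0,2.42,0,0,0,-1]]' 30
python3 - <<'E'
import numpy as np
from workcell import manip
o=manip.get_obs(); print(o['position'],o['ft_force'])
h=np.array([.002,.033]); r=.150
for a0 in range(0,180,45):
    p0=r*np.array([np.cos(np.radians(a0)),np.sin(np.radians(a0))])
    print(a0,[(round(float(-(r*np.cos(t)-p0[0])/.05),2),round(float(-(r*np.sin(t)-p0[1])/.05),2)) for t in np.radians(a0+4.5*np.arange(1,11))])
E
```

```text
clock: 13.95
position: [0.5676, 0.1515, 0.0337]
ee_rot: [1.0, 0.008, 0.001, 0.0]
ft_force: [-1.5, -2.1, 6.3]
grip_width: 0.126
grasp_force: 29.6
[0.56757677 0.15145927 0.03374256] [-1.47374291 -2.13425182  6.31280916]
0 [(0.01, -0.24), (0.04, -0.47), (0.08, -0.7), (0.15, -0.93), (0.23, -1.15), (0.33, -1.36), (0.44, -1.57), (0.57, -1.76), (0.72, -1.95), (0.88, -2.12)]
45 [(0.17, -0.16), (0.36, -0.31), (0.55, -0.44), (0.76, -0.55), (0.97, -0.65), (1.19, -0.73), (1.42, -0.8), (1.65, -0.84), (1.89, -0.87), (2.12, -0.88)]
90 [(0.24, 0.01), (0.47, 0.04), (0.7, 0.08), (0.93, 0.15), (1.15, 0.23), (1.36, 0.33), (1.57, 0.44), (1.76, 0.57), (1.95, 0.72), (2.12, 0.88)]
135 [(0.16, 0.17), (0.31, 0.36), (0.44, 0.55), (0.55, 0.76), (0.65, 0.97), (0.73, 1.19), (0.8, 1.42), (0.84, 1.65), (0.87, 1.89), (0.88, 2.12)]
```

```bash
python3 -m pendant '[[0,0.01,-0.24,0,0,0,-1],[0,0.04,-0.47,0,0,0,-1],[0,0.08,-0.7,0,0,0,-1],[0,0.15,-0.93,0,0,0,-1],[0,0.23,-1.15,0,0,0,-1],[0,0.33,-1.36,0,0,0,-1],[0,0.44,-1.57,0,0,0,-1],[0,0.57,-1.76,0,0,0,-1],[0,0.72,-1.95,0,0,0,-1],[0,0.88,-2.12,0,0,0,-1]]'
```

```text
clock: 15.2
position: [0.5683, 0.1111, 0.1402]
ee_rot: [1.0, 0.01, 0.002, -0.002]
ft_force: [4.0, 10.5, -1.0]
grip_width: 0.127
grasp_force: 29.2
```

```bash
python3 -m pendant '[[0,0.17,-0.16,0,0,0,-1],[0,0.36,-0.31,0,0,0,-1],[0,0.55,-0.44,0,0,0,-1],[0,0.76,-0.55,0,0,0,-1],[0,0.97,-0.65,0,0,0,-1],[0,1.19,-0.73,0,0,0,-1],[0,1.42,-0.8,0,0,0,-1],[0,1.65,-0.84,0,0,0,-1],[0,1.89,-0.87,0,0,0,-1],[0,2.12,-0.88,0,0,0,-1]]'; python3 -c "
from h import *
cal=manip.get_calibration('scene'); im,d=manip.camera('scene'); cv2.imwrite('pics/s2.png',cv2.resize(im[100:300,130:330,::-1],None,fx=2.5,fy=2.5))"
```

```text
clock: 16.45
position: [0.5707, 0.0046, 0.1864]
ee_rot: [1.0, 0.01, 0.002, -0.001]
ft_force: [-3.0, 5.8, 14.0]
grip_width: 0.121
grasp_force: 32.7
```

View pics/s2.png

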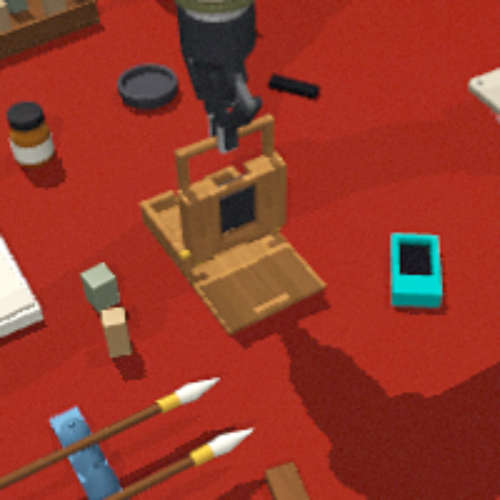

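The tray stands upright with the bar held at (228,135), and the stone shows through the floor window at (238,208). I'll continue the swing.

```bash
python3 -m pendant '[[0,0.24,0.01,0,0,0,-1],[0,0.47,0.04,0,0,0,-1],[0,0.7,0.08,0,0,0,-1],[0,0.93,0.15,0,0,0,-1],[0,1.15,0.23,0,0,0,-1],[0,1.36,0.33,0,0,0,-1],[0,1.57,0.44,0,0,0,-1],[0,1.76,0.57,0,0,0,-1],[0,1.95,0.72,0,0,0,-1],[0,2.12,0.88,0,0,0,-1]]'
```

```text
clock: 17.75
position: [0.5727, -0.1038, 0.1397]
ee_rot: [1.0, 0.009, 0.002, -0.0]
ft_force: [6.5, 6.0, 0.5]
grip_width: 0.123
grasp_force: 33.9
```

```bash
python3 -m pendant '[[0,0.16,0.17,0,0,0,-1],[0,0.31,0.36,0,0,0,-1],[0,0.44,0.55,0,0,0,-1],[0,0.55,0.76,0,0,0,-1],[0,0.65,0.97,0,0,0,-1],[0,0.73,1.19,0,0,0,-1],[0,0.8,1.42,0,0,0,-1],[0,0.84,1.65,0,0,0,-1],[0,0.87,1.89,0,0,0,-1],[0,0.88,2.08,0,0,0,-1]]'
```

```text
clock: 19.0
position: [0.5733, -0.1484, 0.0351]
ee_rot: [1.0, 0.009, 0.001, 0.0]
ft_force: [5.6, -0.4, 3.4]
grip_width: 0.124
grasp_force: 37.1
```

```bash
python3 -m pendant '[[0,0,0.06,0,0,0,-1],[0,0,0.12,0,0,0,-1],[0,0,0.12,0,0,0,-1],[0,0,0.12,0,0,0,-1],[0,0,0.12,0,0,0,-0.2],[0,0,0.12,0,0,0,0],[0,0,0,0,0,0,0],[0,0,-0.5,0,0,0,0],[0,0,-1.2,0,0,0,0],[0,0,-2,0,0,0,0]]'
python3 -m pendant '[[0,0,-1,0,0,0,0],[-0.5,0,-2,0,0,0,0],[-1.5,0,-2,0,0,0,0],[-2.5,0,-2,0,0,0,0],[-2.5,0,-2,0,0,0,0],[-2.5,0,-2,0,0,0,0],[-2.5,0,-2,0,0,0,0],[-2.5,0,-2,0,0,0,0],[-2.5,0,-2,0,0,0,0],[-2.5,0,-2,0,0,0,0]]'
python3 - <<'E'
from h import *
cal=manip.get_calibration('wrist'); im,d=manip.camera('wrist'); cv2.imwrite('pics/w6.png',im[...,::-1])
v,u=np.nonzero(d>0); P=pts(cal,d,np.c_[u,v])
m=(P[:,0]>.535)&(P[:,0]<.605)&(P[:,1]>-.162)&(P[:,1]<-.14)&(P[:,2]>.02); print('bar',np.percentile(P[m],[2,50,98],axis=0).round(4).tolist())
for r in manip.trace('inkstone','wrist')[:2]:
    m=r['pixels']&(d>0); v,u=np.nonzero(m); A=pts(cal,d,np.c_[u,v]); print(round(r['p'],2),r['box'],np.percentile(A,[2,50,98],axis=0).round(4).tolist(),im[m].mean(0))
E
```

```text
clock: 20.25
position: [0.5715, -0.1482, 0.1358]
ee_rot: [1.0, 0.008, -0.001, -0.0]
ft_force: [0.4, 0.1, 0.5]
grip_width: 0.498
grasp_force: 0.0
clock: 21.5
position: [0.4472, -0.1503, 0.2347]
ee_rot: [1.0, 0.009, -0.0, -0.0]
ft_force: [-0.2, -0.7, 0.2]
grip_width: 0.503
grasp_force: 0.0
bar [[0.5367, -0.1535, 0.0331], [0.5718, -0.1478, 0.037], [0.6037, -0.1415, 0.039]]
0.96 [137.2, 21.2, 197.3, 74.4] [[0.5482, -0.0813, 0.0259], [0.5732, -0.0555, 0.0417], [0.5967, -0.027, 0.0434]] [95.33615635 90.92931596 98.77296417]
0.81 [0.0, 158.4, 71.1, 236.0] [[0.361, 0.0953, 0.0028], [0.4019, 0.1404, 0.0146], [0.4469, 0.1737, 0.0228]] [ 19.17880795 140.33232992 138.6730885 ]
```

View pics/w6.png

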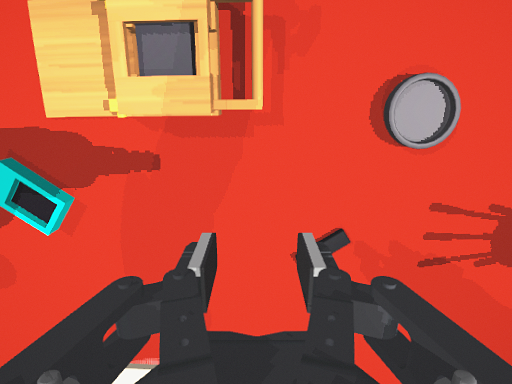

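The tray is shut, with the bar at (255,55) and its top 38 mm up as it was when open. Through the window at (165,48) the stone's underside shows flat at 42 mm, and the stone is centred at cradle y ≈ -0.056, well within limits. The gripper is clear.

```bash
python3 -c "
from workcell import manip
print(manip.hand_in())"
```

```text
the job is handed in; nothing more can be done
None
```

I laid the inkstone well side up in the open tray and swung the tray shut. The last picture shows the stone upside down and flat in the nest, and I handed the job in at about 21.5 s; the hand-in call gave no verdict.

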